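# Re-arm the roll tester

### The job

Get the roll tester ready for its next run: with the fingertips, slowly push the steel roller up the inclined track until it sits home against the stop at the top, never lifting it or letting it run back down; then push the locking bolt at the track's side fully in behind it. Leave everything else on the bench where it is.

Things in the scene. Friction and masses are not known exactly. Their poses are not given: they have to be found in the camera images.
- track: Inclined roller track of the roll tester, fixed to the bench: aluminium bed 56 wide between two low grey guides (6 thick, 7 above the bed), in all 74 wide (x), 281 long (y), 64 high. Origin: underside, middle. y points uphill along the lane, x across it, z up. Its lower part is a level landing, bed 10 above the bench, from y = -135 (open end) to y = -40.
- slope (a point): Middle of the lane where the slope begins, on the bed (track y = -40, 10 above the bench). From here the bed climbs at 9 degrees up to the crest. Its y runs up the slope, its z is square to it. Keep clear of the tall equipment behind: the oven door's face is 610 ahead of the robot base (its black handle, left, reaches about 50 nearer), the incubator's face 560 (right of y = -110; its handle reaches 520).
- crest (a point): Middle of the lane at the crest, on the bed (track y = 90, 30.6 above the bench). Beyond it a short seat falls at 10 degrees to the upright face of the stop at track y = 128 (grey block across the lane, 64 high, 12 thick).
- roller: Smooth steel roller with dark end bores, diameter 40, length 50, about 0.25 kg; at first it lies across the lane on the landing. Origin at its centre; its x is its axis, y and z turn as it rolls. It rolls freely and runs back down if let go on the slope. Once home in the seat it stays by itself, its centre at track y = 108, 47.7 above the bench.
- bolt (a joint): Slide of the locking bolt, m: 0 to 0.002 at first (drawn out, the roller can pass), 0.026 fully in. It moves along track +x, needs about 1.5 N, and stays where it is left. Its 8 mm steel pin (track y = 81, 48 above the bench) then stands across the lane just behind the seated roller.
- bolt_pad (a point): Centre of the outer face of the bolt's round black push pad (28 across, 7 thick, upright, centre 48 above the bench). The face looks to track -x and is pushed toward +x; at bolt = 0 it is at track x = -80, y = 81. The bolt runs in a grey bracket, 60 high, from x = -33 to -45, y = 71 to 91.
- tape_roll: Bystander, to be left alone: roll of brown parcel tape lying flat, 96 across, 48 high. Origin: middle of its underside.
- pen: Bystander, to be left alone: slim black pen lying beside the track, 145 long. Origin: middle of its underside.
- marker: Bystander, to be left alone: red-and-white marker pen lying down, 135 long. Origin: middle of its underside.
- lab_timer: Bystander, to be left alone: small grey timer, 58 x 58 x 18. Origin: middle of its underside.
- squeeze_bottle: Bystander, to be left alone: white squeeze bottle with red bent spout, 209 high. Origin: middle of its underside.
- glass_beaker: Bystander, to be left alone: beaker, 75 across, 94 high. Origin: middle of its underside.
- rack_of_tubes: Bystander, to be left alone: orange rack holding capped tubes, 150 x 62 x 86. Origin: middle of its underside.
- white_bottle: Bystander, to be left alone: square white plastic bottle, 62 x 62 x 142. Origin: middle of its underside.

How it is judged:
On the way, in this order (a step that is already met when the one before it is completed fails the run):
1. the roller sits home in the seat against the stop (y of roller in the frame of track between 0.1055 and 0.112 m and z of roller in the frame of track between 0.044 and 0.0515 m and x of roller in the frame of track between -0.007 and 0.007 m and angle between the x axis of roller and the x axis of track, either way round below 0.12 rad), for 0.2 s.
2. the bolt is pushed in behind the roller (all of step 1 and value of joint bolt above 0.023 m), for 0.2 s.
At the end, for the whole second after the job is handed in: The roller rests in the seat within 2.5 mm of the stop, square in the lane, at rest, and the bolt is in by more than 23 of its 26 mm (all of step 2 and linear speed of roller below 0.02 m/s); the robot touches nothing.
It fails at once if the roller runs: it moves faster than 0.32 m/s (rolling back, flung or dropped) (linear speed of roller above 0.32 m/s).
It fails at once if the roller is lifted more than 8 mm off the bed ((y of roller in the frame of slope above 0 m and z of roller in the frame of slope above 0.028 m) or (y of roller in the frame of slope below 0.001 m and z of roller in the frame of track above 0.038 m)).
It fails at once if the roller leaves the track (y of roller in the frame of track below -0.13 m or y of roller in the frame of track above 0.125 m or x of roller in the frame of track above 0.02 m or x of roller in the frame of track below -0.02 m or z of roller in the frame of track below 0.022 m).
It fails at once if a bystander is moved by more than 15 mm (distance of any of tape_roll, pen, marker, lab_timer, squeeze_bottle, glass_beaker, rack_of_tubes, white_bottle from where it was at the start of the episode above 0.015 m).
It also fails if it takes over 54 s, if anything falls off the work surface, if the arm or the gripper's body presses on something with over 40 N, if the wrist force passes 120 N, or if a joint passes its speed limit or range.

### The arm

A 6-joint arm with a two-finger parallel gripper is mounted at the origin on a cart in front of the work surface, level with it; the furniture and walls round the work are solid. World frame = base frame: x ahead of the robot, y to its left, z up, the work surface at z = 0. Lengths are in m, angles in rad, forces in N, time in s.
With the tool pointing down it reaches from about 0.35 to 0.975 m from the base axis. Payload 4.9 kg.
Tool frame: the origin (TCP) lies at the very end of the fingers, on their centre line; the grasp point (between the pads) lies 19 mm behind it; z points along the fingers, y is the direction in which the jaws open and shut (so a half turn about z gives the same grasp; the last joint's range is limited). The gripper opens to 85 mm and grips with 20 to 120 N. Pads are 22 mm wide; open, the fingers measure 114 mm over their backs; the gripper's body (76 mm by 85 mm) begins 54 mm behind the grasp point. The pads swing forward as they close: fully open they stand 13 mm farther back than shut.
Start: joints at [1.074, 0.053, 1.613, -0, 1.476, -0.119], TCP at [0.231, 0.581, 0.231] pointing down, gripper open.
Joint ranges: [-3.01, 3.01], [-1.01, 2.22], [0.06, 2.58], [-1.02, 4.17], [0.09, 2.62], [-3.14, 3.14]. Speed limits (rad/s): [2.57, 2.57, 3.14, 3.14, 3.14, 3.14].

### API

Orientations are given as a unit quaternion [w, x, y, z].
In Python, from plant import state, eyes, job_done gives the robot as it stands.
- The arm moves only by the tool apply_moves, never from a script. Its argument "commands" is a list of rows, each an object with "linear": the shift along the tool's x, y, z in m, a list of three; "delta_rot": the turn, a rotation vector about the tool's x, y, z in degrees, a list of three; "fingers": the closure in counts, from 0 (fully open) to 255 (shut). In form: [{"linear": [x, y, z], "delta_rot": [wx, wy, wz], "fingers": fingers}, ...]. A call has exactly 8 rows; each row is the pose to reach, as a shift and turn from the pose commanded when the call began, along the tool's axes at that moment; what a row does not reach only later rows make up. A row lasts 1/10 s, in which the tool goes at most 50 mm and 8.59 degrees, less where a joint would pass 70% of its speed; a pose out of reach is approached as far as the arm can. A call with a gripper value outside its range is refused whole. The fingers move at their own pace and stop on an object; the grip force is fixed at half the most. Time passes only in rows, so rows that repeat a pose let the fingers close, or fill a call up. It gives the time, the measured TCP pose, the force and the opening at its end, in the units of the state.
- state(): the state, without advancing time (a new reading comes with each control period).
- eyes.grab_frame(name): name is "scene" or "top"; returns the picture (420x560x3 uint8, red, green, blue); there is no depth.
- eyes.camera_params(name): a dict with "fx", "fy", "cx", "cy" (pixels), "position" and "rotation" of the camera in the world. Camera axes: x right, y down, z forward; pixel columns grow to the right and rows downward; lengths in m; the calibration is good to about 2 mm. A picture is of the moment at which its call begins. camera_params takes no time and is no camera call.
- job_done(): hands the job in, once; it reports no verdict.
The state is a dict: "time": time; "joint_pos": joint angles; "joint_vel": joint speeds; "joint_efforts": joint torques, N m; "tool_pos": TCP position; "tool_rot": TCP orientation; "contact_force": force on the tool from outside, world axes, zero at the start; "ft_torque": the same for the moment, N m; "gripper_width": opening from 0.0 (shut) to 1.0 (fully open).
Only numpy, scipy, OpenCV 4.12 (cv2) and the standard library are available. Lean on these libraries where they do the work, as an engineer would, in place of code of your own. Each camera call takes 0.05 s, during which the arm holds its last target.

## Working session

There is one attempt and no reset: what is moved stays moved. The work goes in short steps, Python scripts to look and compute and a tool call to move; the robot and the scene stay as the last step left them, time stands still between calls to the robot, and variables do not carry over. Pictures are saved under pics/ and viewed, and the job is handed in when it is done.

Besides the shell and the picture viewer there is one more tool, called after "Call:" in YAML: its name, and indented under it one key for each argument. apply_moves: Moves the arm, as the interface text tells. Its arguments: {"type":"object","properties":{"commands":{"type":"array","items":{"type":"object","properties":{"linear":{"type":"array","items":{"type":"number"}},"delta_rot":{"type":"array","items":{"type":"number"}},"fingers":{"type":"number"}}}}},"required":["commands"]}

```bash
mkdir -p pics; ls
python3 - <<'E'
from plant import state, eyes
import cv2
for n in ("scene","top"):
    im=eyes.grab_frame(n); cv2.imwrite(f"pics/{n}0.png",im[:,:,::-1])
    print(n,eyes.camera_params(n))
print(state())
E
```

```text
pics
scene {'fx': 460.4707437915619, 'fy': 460.4707437915619, 'cx': 273.8975467474045, 'cy': 210.53673721398638, 'position': array([-0.72374923, -1.25048203,  1.02717445]), 'rotation': array([-0.47186979,  0.79230115, -0.33819085,  0.18768252])}
top {'fx': 527.7355692276176, 'fy': 527.7355692276176, 'cx': 282.33894030870306, 'cy': 209.78112993148142, 'position': array([ 0.18385657, -0.00909705,  1.74392615]), 'rotation': array([-0.05946775,  0.71312453, -0.69447904,  0.07493894])}
{'time': 0.1, 'joint_pos': array([ 1.07401656e+00,  5.32728905e-02,  1.61414060e+00,  7.15784317e-07,
        1.47598709e+00, -1.18997754e-01]), 'joint_vel': array([ 0.0003802 , -0.00168419, -0.00457771,  0.00055417,  0.00205415,
       -0.00057066]), 'joint_efforts': array([ 5.88979965e-04, -3.94901454e+01, -3.71362996e+01, -1.06359441e-04,
        3.92111324e-03,  4.10888561e-05]), 'tool_pos': array([0.23027018, 0.58043952, 0.23020669]), 'tool_rot': array([-2.74284132e-04,  1.87769699e-01,  9.82212667e-01, -8.61349887e-04]), 'contact_force': array([ 0.12260816,  0.67785849, -0.61667043]), 'ft_torque': array([ 0.02554727, -0.0033786 , -0.01396486]), 'gripper_width': 1.0009604887046342}
```

View pics/scene0.png

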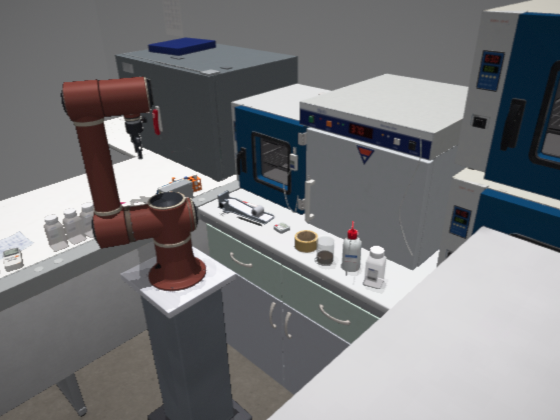

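View pics/top0.png

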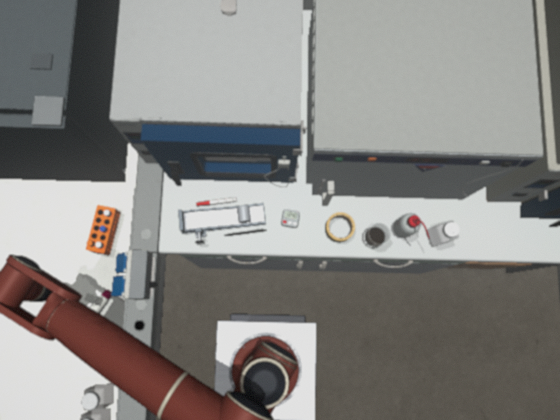

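Run:
```python
import cv2
a=cv2.imread("pics/top0.png")[185:255,165:315]; cv2.imwrite("pics/topc.png",cv2.resize(a,None,fx=5.3,fy=5.3,interpolation=cv2.INTER_CUBIC))
a=cv2.imread("pics/scene0.png")[170:260,150:300]; cv2.imwrite("pics/scc.png",cv2.resize(a,None,fx=5.3,fy=5.3,interpolation=cv2.INTER_CUBIC))
```

```text
(no output)
```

View pics/topc.png

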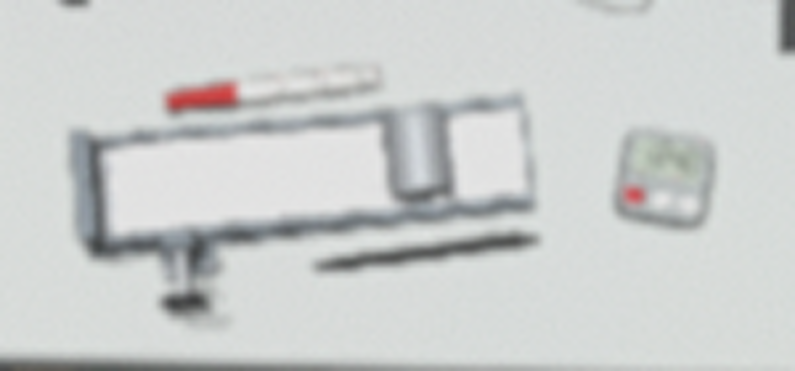

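View pics/scc.png

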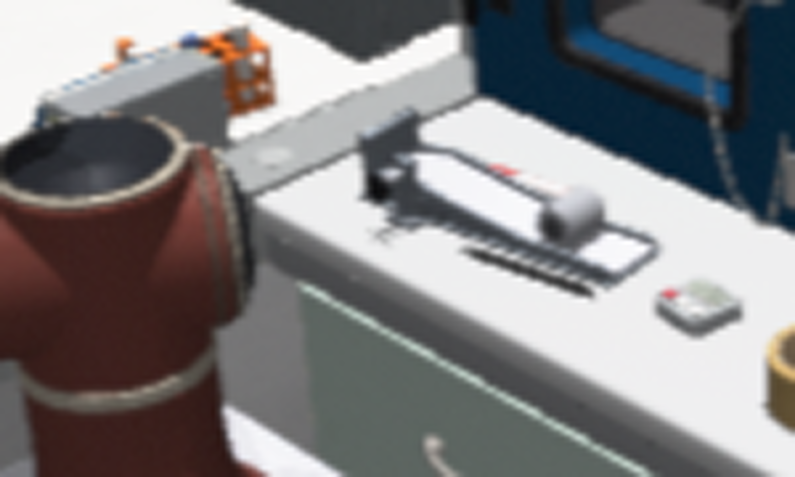

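```bash
cat > h.py <<'E'
import numpy as np, cv2
from scipy.spatial.transform import Rotation as R
def cam(p):
    q=np.array(p['rotation']); Rm=R.from_quat([q[1],q[2],q[3],q[0]]).as_matrix(); return p,Rm
def proj(p,X):
    p,Rm=cam(p); c=(np.atleast_2d(X)-p['position'])@Rm
    return np.c_[p['fx']*c[:,0]/c[:,2]+p['cx'],p['fy']*c[:,1]/c[:,2]+p['cy']]
def t2w(T,P):
    x,y,th=T; P=np.atleast_2d(P)/1000.
    c,s=np.cos(th),np.sin(th)
    return np.c_[x+c*P[:,0]-s*P[:,1],y+s*P[:,0]+c*P[:,1],P[:,2]]
def lines():
    L=[]
    for sx in(-37,37,-31,31):
        L.append([[sx,-141,17],[sx,-40,17],[sx,90,37.6],[sx,128,31]])
    L.append([[-37,-141,10],[37,-141,10]])
    L.append([[-37,128,64],[37,128,64],[37,140,64],[-37,140,64],[-37,128,64]])
    L.append([[-37,140,0],[37,140,0]])
    a=np.linspace(0,2*np.pi,20)
    for x in(-80,-73): L.append([[x,81+14*np.cos(t),48+14*np.sin(t)] for t in a])
    L.append([[-33,71,60],[-45,71,60],[-45,91,60],[-33,91,60],[-33,71,60]])
    return L
def roller(y,z):
    a=np.linspace(0,2*np.pi,24)
    return [[[x,y+20*np.cos(t),z+20*np.sin(t)] for t in a] for x in(-25,25)]+[[[s1,y+s,z] for s1 in(-25,25)] for s in(-20,20)]
def overlay(im,p,T,box,f,L,name):
    u0,v0,u1,v1=box
    a=cv2.resize(im[v0:v1,u0:u1],None,fx=f,fy=f,interpolation=cv2.INTER_CUBIC)
    for l in L:
        q=(proj(p,t2w(T,l))-[u0,v0]+.5)*f-.5
        cv2.polylines(a,[np.round(q*8).astype(np.int32)],False,(0,0,255),1,cv2.LINE_AA,3)
    cv2.imwrite(name,a)
E
cat > fit.py <<'E'
from h import *
from plant import eyes
from scipy.optimize import least_squares
pt=eyes.camera_params("top"); ps=eyes.camera_params("scene")
def o(c,u,v): return ((np.array(c)+.5)/5.3-.5+[u,v])
M=[("t",(521,97),(37,-141,17)),("t",(533,206),(-37,-141,17)),("t",(73,132),(37,140,64)),("t",(94,252),(-37,140,64)),("t",(185,302),(-76.5,81,48)),
("s",(656,240),(37,-141,17)),("s",(612,282),(-37,-141,10)),("s",(362,137),(-37,140,64)),("s",(412,112),(37,140,64))]
def res(T,which="ts"):
    r=[]
    for c,px,P in M:
        if c not in which: continue
        p,off=(pt,(165,185)) if c=="t" else (ps,(150,170))
        r.append(proj(p,t2w(T,P))[0]-o(px,*off))
    return np.array(r).ravel()
for w in("t","s","ts"):
    s=least_squares(res,[.5,.25,.08],args=(w,),loss="soft_l1"); print(w,s.x.round(4)); 
print(res(s.x).reshape(-1,2).round(1))
T=s.x
for n,p,b in(("top",pt,(165,185,315,255)),("scene",ps,(180,175,290,255))):
    overlay(cv2.imread(f"pics/{n}0.png"),p,T,b,5.3 if n=="top" else 7,lines()+roller(-75,30),f"pics/{n}_ov.png")
E
python3 fit.py
```

```text
t [0.484  0.1528 0.15  ]
s [0.4822 0.1473 0.1279]
ts [0.4838 0.1514 0.1437]
[[ 1.6 -0.5]
 [ 1.9  0.6]
 [-0.5 -0.3]
 [-2.6 -0.4]
 [ 0.4  0.8]
 [ 1.5 -0.6]
 [-0.2 -0.2]
 [-1.8 -0.2]
 [-0.6 -1.4]]
```

View pics/top_ov.png

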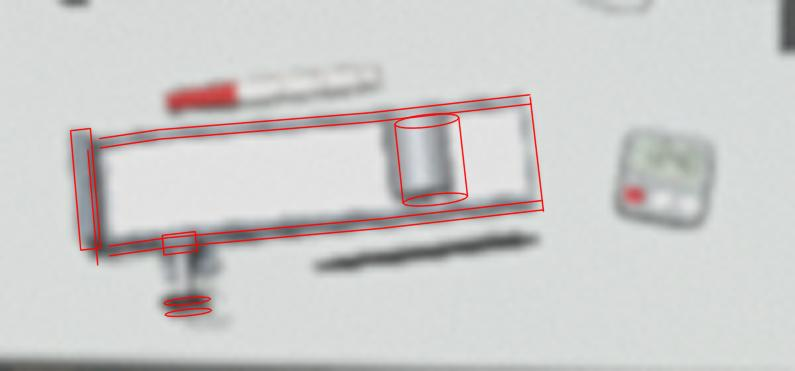

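View pics/scene_ov.png

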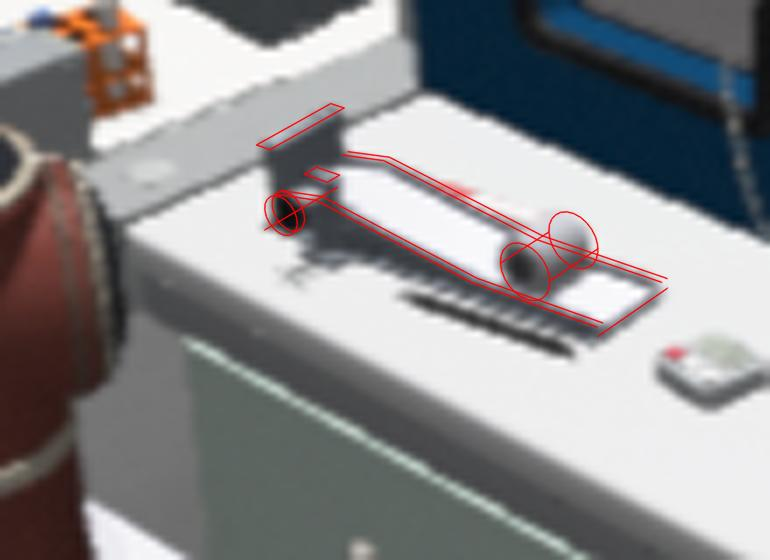

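```bash
sed -i 's/-141/-135/g' h.py fit.py; sed -i 's/roller(-75,30)/roller(-72,30)/' fit.py; python3 fit.py
```

```text
t [0.4843 0.1503 0.1492]
s [0.4819 0.1435 0.1396]
ts [0.4843 0.1493 0.1468]
[[ 0.4 -0.6]
 [ 0.7  0.6]
 [ 0.1 -0.3]
 [-1.9 -0.4]
 [ 1.2  0.8]
 [ 0.8 -0.9]
 [-0.8 -0.5]
 [-1.4 -0.1]
 [-0.3 -1.3]]
```

View pics/top_ov.png

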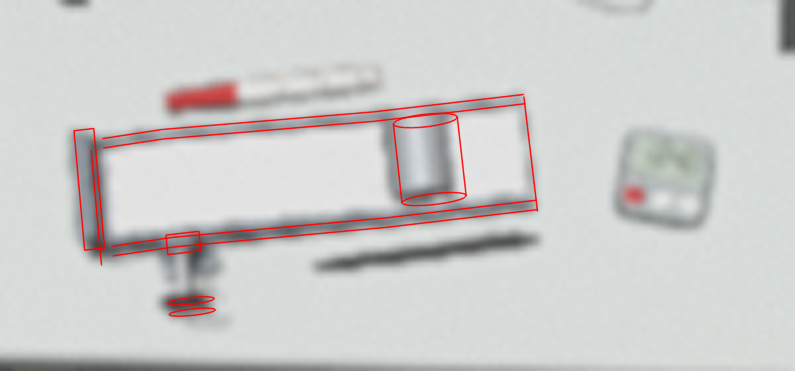

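View pics/scene_ov.png

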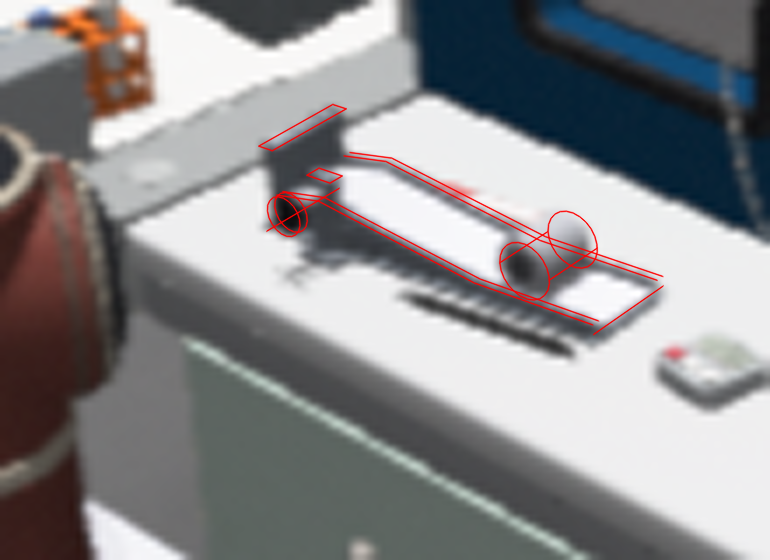

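```bash
cat > mv.py <<'E'
from h import *
from plant import state
T=(0.484,0.151,0.148)
def quat(R_): q=R_.as_quat(); return q
def rel(P,yaw=T[2],P0=None):
    """P track mm -> tool-frame shift, rotvec deg from present pose"""
    s=state(); q=s['tool_rot']; R0=R.from_quat([q[1],q[2],q[3],q[0]])
    w=t2w(T,P)[0]; y=np.array([np.cos(yaw),np.sin(yaw),0]); z=np.array([0,0,-1.]); x=np.cross(y,z)
    Rt=R.from_matrix(np.c_[x,y,z])
    return w.round(4),R0.inv().apply(w-s['tool_pos']).round(4),(R0.inv()*Rt).as_rotvec(degrees=True).round(2)
def where():
    s=state(); c,sn=np.cos(T[2]),np.sin(T[2]); d=s['tool_pos']-[T[0],T[1],0]
    q=s['tool_rot']; yax=R.from_quat([q[1],q[2],q[3],q[0]]).as_matrix()[:,1]; zax=R.from_quat([q[1],q[2],q[3],q[0]]).as_matrix()[:,2]
    print("t",round(s['time'],2),"track mm",(1000*np.array([c*d[0]+sn*d[1],-sn*d[0]+c*d[1],d[2]])).round(1),"yaw",np.degrees(np.arctan2(yax[1],yax[0])).round(2),"z",zax.round(3),"F",s['contact_force'].round(2),"w",round(s['gripper_width'],3))
E
python3 - <<'E'
from mv import *
where(); print(rel((0,-119,300)))
E
```

```text
t 0.1 track mm [-187.6  462.2  230.2] yaw 68.35 z [-0.001 -0.002 -1.   ] F [ 0.12  0.68 -0.62] w 1.001
(array([0.5015, 0.0333, 0.3   ]), array([-0.454 , -0.4086, -0.0692]), array([-1.000e-01,  4.000e-02,  5.987e+01]))
```

Call:
apply_moves:
  commands:
    - {"linear": [0, 0, -0.05], "delta_rot": [0, 0, 0], "fingers": 255}
    - {"linear": [0, 0, -0.1], "delta_rot": [0, 0, 0], "fingers": 255}
    - {"linear": [-0.034, -0.031, -0.1], "delta_rot": [0, 0, 8], "fingers": 255}
    - {"linear": [-0.07, -0.063, -0.1], "delta_rot": [0, 0, 16], "fingers": 255}
    - {"linear": [-0.105, -0.095, -0.1], "delta_rot": [0, 0, 24], "fingers": 255}
    - {"linear": [-0.14, -0.126, -0.1], "delta_rot": [0, 0, 32], "fingers": 255}
    - {"linear": [-0.175, -0.158, -0.1], "delta_rot": [0, 0, 40], "fingers": 255}
    - {"linear": [-0.21, -0.19, -0.1], "delta_rot": [0, 0, 48], "fingers": 255}

```text
time: 0.9
tool_pos: [0.3558, 0.325, 0.3308]
tool_rot: [-0.0, 0.573, 0.819, -0.0]
contact_force: [0.7, 0.5, 0.6]
gripper_width: 0.0
```

Run:
```python
from mv import *
where(); print(rel((0,-119,200)))
```

```text
t 0.9 track mm [-101.1  191.   330.8] yaw 20.05 z [-0. -0. -1.] F [0.74 0.48 0.64] w 0.0
(array([0.5015, 0.0333, 0.2   ]), array([-0.324 ,  0.0369,  0.1309]), array([-0.02,  0.02, 11.57]))
```

Call:
apply_moves:
  commands:
    - {"linear": [-0.043, 0.005, 0.017], "delta_rot": [0, 0, 3], "fingers": 255}
    - {"linear": [-0.086, 0.01, 0.034], "delta_rot": [0, 0, 6], "fingers": 255}
    - {"linear": [-0.13, 0.015, 0.052], "delta_rot": [0, 0, 9], "fingers": 255}
    - {"linear": [-0.173, 0.02, 0.07], "delta_rot": [0, 0, 11.57], "fingers": 255}
    - {"linear": [-0.216, 0.025, 0.087], "delta_rot": [0, 0, 11.57], "fingers": 255}
    - {"linear": [-0.26, 0.03, 0.105], "delta_rot": [0, 0, 11.57], "fingers": 255}
    - {"linear": [-0.3, 0.034, 0.121], "delta_rot": [0, 0, 11.57], "fingers": 255}
    - {"linear": [-0.324, 0.037, 0.131], "delta_rot": [0, 0, 11.57], "fingers": 255}

```text
time: 1.7
tool_pos: [0.5028, 0.0334, 0.1982]
tool_rot: [-0.001, 0.652, 0.758, -0.001]
contact_force: [0.0, 0.2, -0.4]
gripper_width: -0.001
```

```bash
cat > look.py <<'E'
import sys
from mv import *
from plant import eyes
n=sys.argv[1]; L=lines()+([roller(float(sys.argv[2]),float(sys.argv[3]))] if 0 else [])
if len(sys.argv)>3: L=L+roller(float(sys.argv[2]),float(sys.argv[3]))
tcp=state()['tool_pos']
for c,b,f in(("top",(165,160,315,270),5.3),("scene",(180,130,300,260),4.6)):
    p=eyes.camera_params(c); im=eyes.grab_frame(c)[:,:,::-1].copy(); cv2.imwrite(f"pics/{c}_{n}_raw.png",im)
    overlay(im,p,T,b,f,[],f"pics/{c}_{n}.png")
    q=(proj(p,tcp)[0]-b[:2]+.5)*f-.5; print(c,"tcp crop px",q.round(0))
    a=cv2.imread(f"pics/{c}_{n}.png"); cv2.circle(a,tuple(int(v) for v in q.round()),3,(0,255,0),-1); cv2.imwrite(f"pics/{c}_{n}.png",a)
where()
E
python3 look.py a
```

```text
top tcp crop px [496. 226.]
scene tcp crop px [393. 228.]
t 1.8 track mm [   0.9 -118.8  197.6] yaw 8.54 z [-0.005 -0.    -1.   ] F [ 0.06 -0.38 -0.11] w -0.007
```

View pics/top_a.png

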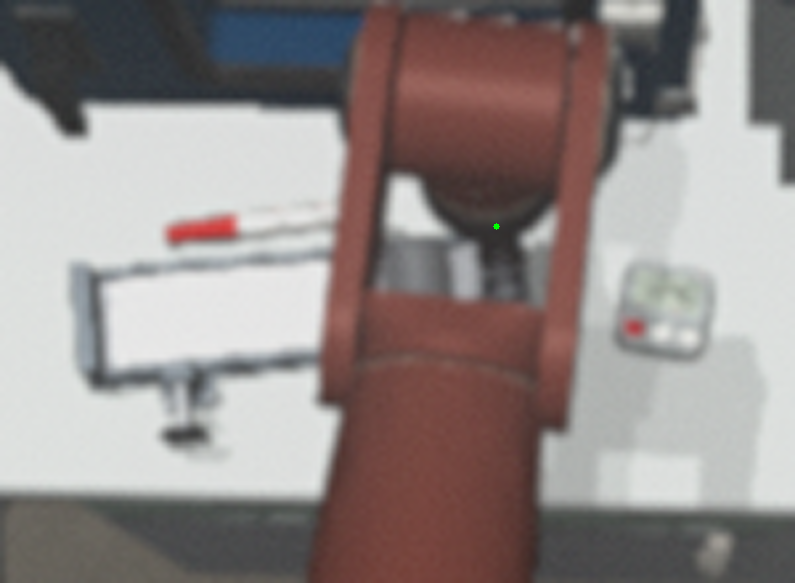

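View pics/scene_a.png

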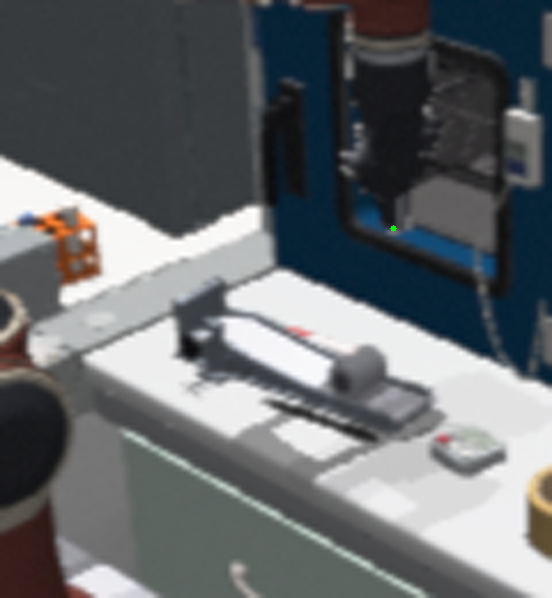

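Run:
```python
from mv import *
print(rel((0,-117,24)))
```

```text
(array([0.5013, 0.0353, 0.024 ]), array([ 1.800e-03, -1.000e-04,  1.736e-01]), array([-0.26, -0.03,  0.06]))
```

Call:
apply_moves:
  commands:
    - {"linear": [0.002, 0, 0.03], "delta_rot": [0, 0, 0], "fingers": 255}
    - {"linear": [0.002, 0, 0.07], "delta_rot": [0, 0, 0], "fingers": 255}
    - {"linear": [0.002, 0, 0.11], "delta_rot": [0, 0, 0], "fingers": 255}
    - {"linear": [0.002, 0, 0.14], "delta_rot": [0, 0, 0], "fingers": 255}
    - {"linear": [0.002, 0, 0.155], "delta_rot": [0, 0, 0], "fingers": 255}
    - {"linear": [0.002, 0, 0.165], "delta_rot": [0, 0, 0], "fingers": 255}
    - {"linear": [0.002, 0, 0.172], "delta_rot": [0, 0, 0], "fingers": 255}
    - {"linear": [0.002, 0, 0.174], "delta_rot": [0, 0, 0], "fingers": 255}

```text
time: 2.6
tool_pos: [0.5034, 0.0381, 0.0269]
tool_rot: [0.001, 0.651, 0.759, 0.0]
contact_force: [-0.3, -0.3, 0.2]
gripper_width: 0.003
```

```bash
python3 look.py b
```

```text
top tcp crop px [494. 281.]
scene tcp crop px [395. 387.]
t 2.7 track mm [   2.7 -114.7   27.3] yaw 8.78 z [ 0.002 -0.    -1.   ] F [-0.06 -0.42  0.06] w -0.0
```

View pics/top_b.png

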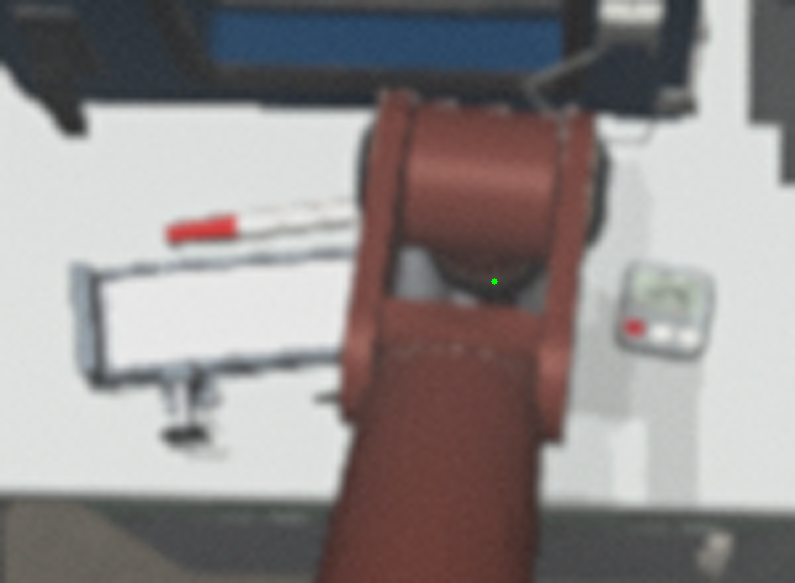

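View pics/scene_b.png

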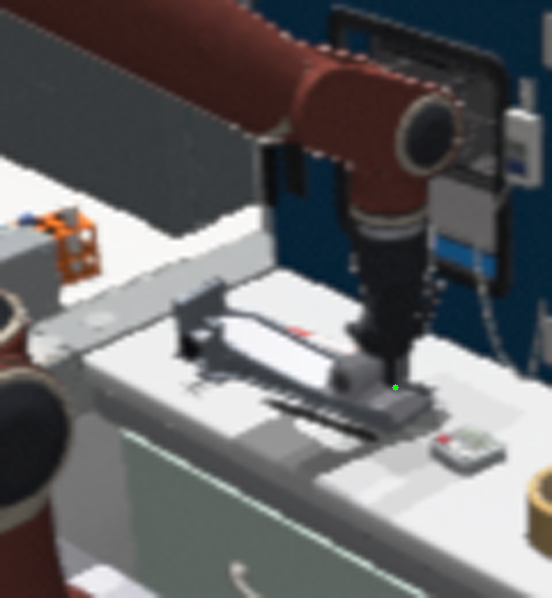

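Run:
```python
from mv import *
from plant import eyes
im=cv2.imread("pics/scene_b_raw.png"); p=eyes.camera_params("scene")
overlay(im,p,T,(240,190,290,230),14,lines()+roller(-70,30),"pics/sb2.png")
```

```text
(no output)
```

View pics/sb2.png

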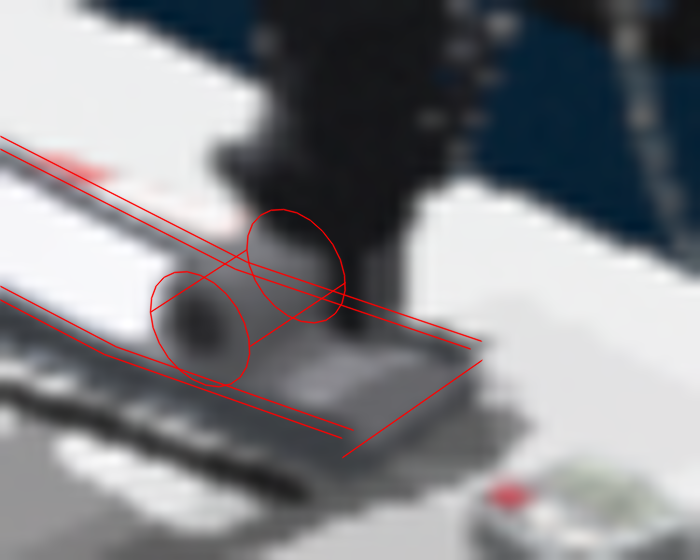

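Call:
apply_moves:
  commands:
    - {"linear": [0, -0.001, 0.003], "delta_rot": [0, 0, 0], "fingers": 255}
    - {"linear": [0, -0.002, 0.006], "delta_rot": [0, 0, 0], "fingers": 255}
    - {"linear": [0, -0.003, 0.007], "delta_rot": [0, 0, 0], "fingers": 255}
    - {"linear": [0.001, -0.003, 0.007], "delta_rot": [0, 0, 0], "fingers": 255}
    - {"linear": [0.002, -0.003, 0.007], "delta_rot": [0, 0, 0], "fingers": 255}
    - {"linear": [0.004, -0.003, 0.007], "delta_rot": [0, 0, 0], "fingers": 255}
    - {"linear": [0.006, -0.003, 0.007], "delta_rot": [0, 0, 0], "fingers": 255}
    - {"linear": [0.008, -0.003, 0.007], "delta_rot": [0, 0, 0], "fingers": 255}

```text
time: 3.5
tool_pos: [0.4985, 0.0456, 0.0193]
tool_rot: [-0.0, 0.651, 0.759, 0.0]
contact_force: [-0.4, -0.3, -0.1]
gripper_width: 0.004
```

```bash
cat > sl.py <<'E'
import sys
from mv import *
from plant import eyes
n=sys.argv[1]; p=eyes.camera_params("scene"); where()
im=eyes.grab_frame("scene")[:,:,::-1].copy(); cv2.imwrite(f"pics/s_{n}_raw.png",im)
L=roller(float(sys.argv[2]),float(sys.argv[3])) if len(sys.argv)>3 else []
overlay(im,p,T,(205,175,285,230),9,L,f"pics/s_{n}.png"); where()
E
python3 sl.py c
```

```text
t 3.5 track mm [  -1.2 -106.4   19.3] yaw 8.79 z [ 0.  0. -1.] F [-0.45 -0.29 -0.11] w 0.004
t 3.55 track mm [  -1.2 -106.2   19.4] yaw 8.8 z [ 0.  0. -1.] F [0.25 0.28 0.07] w -0.001
```

View pics/s_c.png

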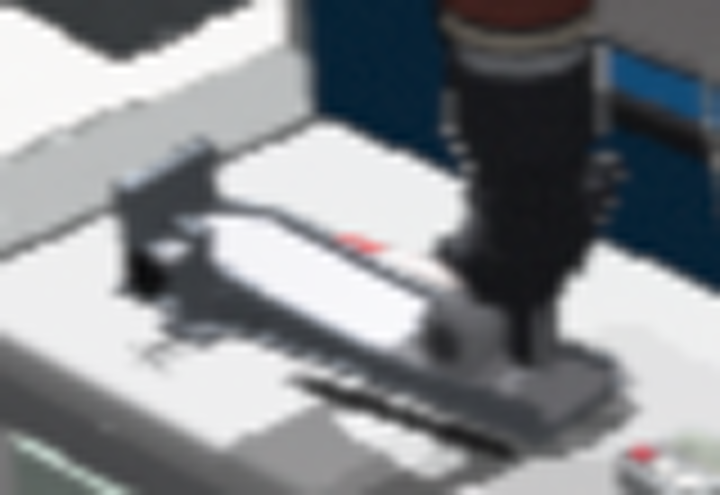

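Call:
apply_moves:
  commands:
    - {"linear": [0.002, 0.001, 0], "delta_rot": [0, 0, 0], "fingers": 255}
    - {"linear": [0.004, 0.001, 0], "delta_rot": [0, 0, 0], "fingers": 255}
    - {"linear": [0.006, 0.001, 0], "delta_rot": [0, 0, 0], "fingers": 255}
    - {"linear": [0.008, 0.001, 0], "delta_rot": [0, 0, 0], "fingers": 255}
    - {"linear": [0.011, 0.001, 0], "delta_rot": [0, 0, 0], "fingers": 255}
    - {"linear": [0.014, 0.001, 0], "delta_rot": [0, 0, 0], "fingers": 255}
    - {"linear": [0.017, 0.001, 0], "delta_rot": [0, 0, 0], "fingers": 255}
    - {"linear": [0.02, 0.001, 0], "delta_rot": [0, 0, 0], "fingers": 255}

```text
time: 4.35
tool_pos: [0.4964, 0.0656, 0.0193]
tool_rot: [-0.0, 0.651, 0.759, -0.0]
contact_force: [0.2, -0.1, 0.2]
gripper_width: -0.001
```

```bash
python3 sl.py d -55 30
```

```text
t 4.35 track mm [ -0.3 -86.3  19.3] yaw 8.79 z [-0.  0. -1.] F [ 0.22 -0.06  0.17] w -0.001
t 4.4 track mm [ -0.4 -86.   19.3] yaw 8.8 z [-0.  0. -1.] F [0.71 0.49 0.51] w -0.001
```

View pics/s_d.png

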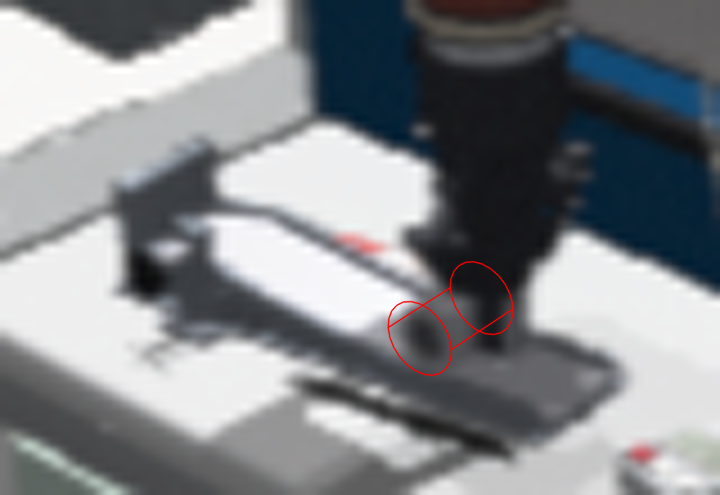

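Call:
apply_moves:
  commands:
    - {"linear": [0.003, 0.0, 0], "delta_rot": [0, 0, 0], "fingers": 255}
    - {"linear": [0.006, 0.0, 0], "delta_rot": [0, 0, 0], "fingers": 255}
    - {"linear": [0.009, 0.0, 0], "delta_rot": [0, 0, 0], "fingers": 255}
    - {"linear": [0.012, 0, 0], "delta_rot": [0, 0, 0], "fingers": 255}
    - {"linear": [0.015, 0, 0], "delta_rot": [0, 0, 0], "fingers": 255}
    - {"linear": [0.018, 0, -0.0005], "delta_rot": [0, 0, 0], "fingers": 255}
    - {"linear": [0.021, 0, -0.001], "delta_rot": [0, 0, 0], "fingers": 255}
    - {"linear": [0.024, 0, -0.0015], "delta_rot": [0, 0, 0], "fingers": 255}

```text
time: 5.2
tool_pos: [0.4931, 0.0891, 0.0211]
tool_rot: [0.0, 0.651, 0.759, 0.0]
contact_force: [-0.4, -2.4, 0.4]
gripper_width: -0.0
```

```bash
python3 sl.py e -31 31.7
```

```text
t 5.2 track mm [ -0.2 -62.6  21.1] yaw 8.78 z [ 0.001 -0.    -1.   ] F [-0.38 -2.44  0.4 ] w -0.0
t 5.25 track mm [ -0.2 -62.1  21.1] yaw 8.79 z [ 0.  0. -1.] F [-0.09 -0.34 -0.55] w 0.005
```

View pics/s_e.png

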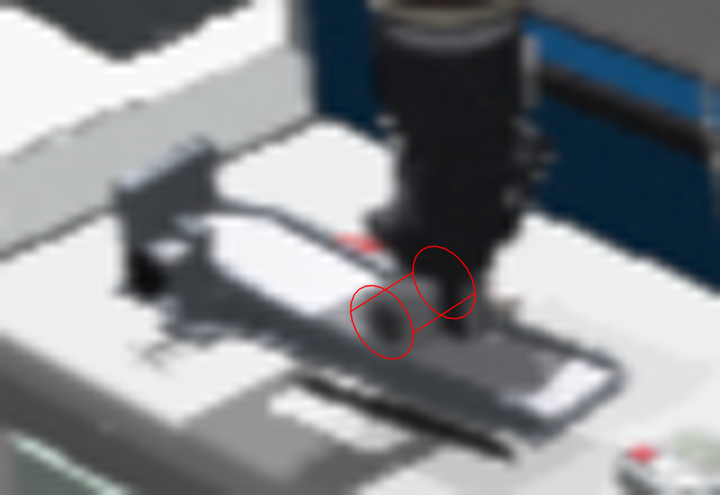

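Call:
apply_moves:
  commands:
    - {"linear": [0.003, 0.0, -0.0005], "delta_rot": [0, 0, 0], "fingers": 255}
    - {"linear": [0.006, 0.0, -0.001], "delta_rot": [0, 0, 0], "fingers": 255}
    - {"linear": [0.009, 0.0, -0.0015], "delta_rot": [0, 0, 0], "fingers": 255}
    - {"linear": [0.012, 0, -0.002], "delta_rot": [0, 0, 0], "fingers": 255}
    - {"linear": [0.015, 0, -0.0025], "delta_rot": [0, 0, 0], "fingers": 255}
    - {"linear": [0.018, 0, -0.003], "delta_rot": [0, 0, 0], "fingers": 255}
    - {"linear": [0.021, 0, -0.0035], "delta_rot": [0, 0, 0], "fingers": 255}
    - {"linear": [0.024, 0, -0.004], "delta_rot": [0, 0, 0], "fingers": 255}

```text
time: 6.05
tool_pos: [0.489, 0.113, 0.0248]
tool_rot: [-0.0, 0.651, 0.759, -0.0]
contact_force: [0.2, -1.4, 0.3]
gripper_width: 0.002
```

```bash
python3 sl.py f
```

```text
t 6.05 track mm [ -0.6 -38.3  24.8] yaw 8.79 z [-0. -0. -1.] F [ 0.21 -1.4   0.32] w 0.002
t 6.1 track mm [ -0.6 -37.9  24.9] yaw 8.79 z [-0.     0.001 -1.   ] F [0.02 1.29 1.64] w -0.001
```

View pics/s_f.png

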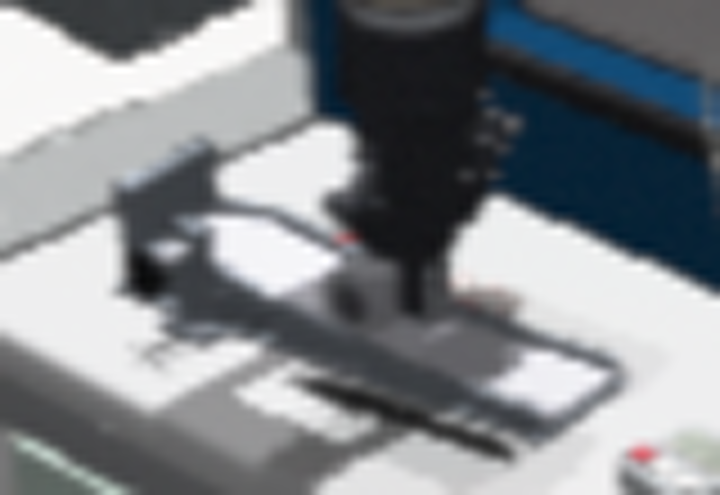

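Call:
apply_moves:
  commands:
    - {"linear": [0.003, 0.0, -0.0005], "delta_rot": [0, 0, 0], "fingers": 255}
    - {"linear": [0.006, 0.0, -0.001], "delta_rot": [0, 0, 0], "fingers": 255}
    - {"linear": [0.009, 0.0, -0.0015], "delta_rot": [0, 0, 0], "fingers": 255}
    - {"linear": [0.012, 0, -0.002], "delta_rot": [0, 0, 0], "fingers": 255}
    - {"linear": [0.015, 0, -0.0025], "delta_rot": [0, 0, 0], "fingers": 255}
    - {"linear": [0.018, 0, -0.003], "delta_rot": [0, 0, 0], "fingers": 255}
    - {"linear": [0.021, 0, -0.0035], "delta_rot": [0, 0, 0], "fingers": 255}
    - {"linear": [0.024, 0, -0.004], "delta_rot": [0, 0, 0], "fingers": 255}

```text
time: 6.9
tool_pos: [0.4854, 0.1367, 0.0288]
tool_rot: [-0.0, 0.651, 0.759, -0.0]
contact_force: [-0.2, -1.9, 1.2]
gripper_width: 0.005
```

Call:
apply_moves:
  commands:
    - {"linear": [0.003, 0.0, -0.0005], "delta_rot": [0, 0, 0], "fingers": 255}
    - {"linear": [0.006, 0.0, -0.001], "delta_rot": [0, 0, 0], "fingers": 255}
    - {"linear": [0.009, 0.0, -0.0015], "delta_rot": [0, 0, 0], "fingers": 255}
    - {"linear": [0.012, 0, -0.002], "delta_rot": [0, 0, 0], "fingers": 255}
    - {"linear": [0.015, 0, -0.0025], "delta_rot": [0, 0, 0], "fingers": 255}
    - {"linear": [0.018, 0, -0.003], "delta_rot": [0, 0, 0], "fingers": 255}
    - {"linear": [0.021, 0, -0.0035], "delta_rot": [0, 0, 0], "fingers": 255}
    - {"linear": [0.024, 0, -0.004], "delta_rot": [0, 0, 0], "fingers": 255}

```text
time: 7.7
tool_pos: [0.4818, 0.1604, 0.0328]
tool_rot: [-0.0, 0.651, 0.759, -0.0]
contact_force: [2.0, -1.5, 0.9]
gripper_width: -0.001
```

```bash
python3 sl.py g
```

```text
t 7.7 track mm [-0.8  9.6 32.8] yaw 8.79 z [-0.  0. -1.] F [ 1.98 -1.45  0.93] w -0.001
t 7.75 track mm [-0.8 10.1 32.9] yaw 8.79 z [-0.     0.001 -1.   ] F [-0.33  0.26 -0.22] w 0.004
```

View pics/s_g.png

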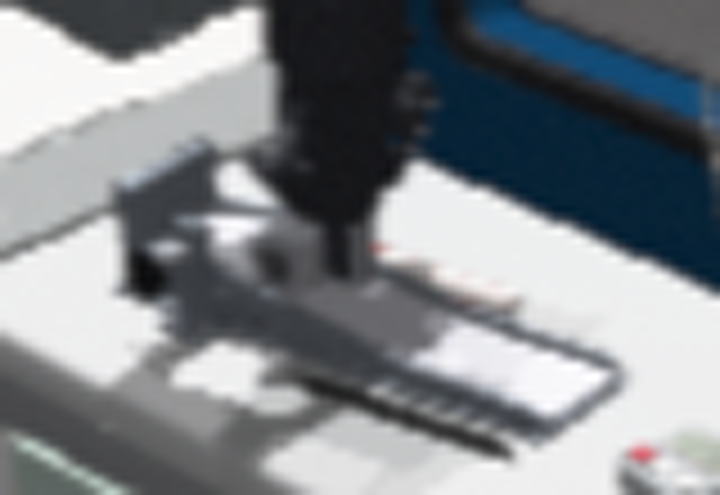

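Call:
apply_moves:
  commands:
    - {"linear": [0.003, 0.0, -0.0005], "delta_rot": [0, 0, 0], "fingers": 255}
    - {"linear": [0.006, 0.0, -0.001], "delta_rot": [0, 0, 0], "fingers": 255}
    - {"linear": [0.009, 0.0, -0.0015], "delta_rot": [0, 0, 0], "fingers": 255}
    - {"linear": [0.012, 0, -0.002], "delta_rot": [0, 0, 0], "fingers": 255}
    - {"linear": [0.015, 0, -0.0025], "delta_rot": [0, 0, 0], "fingers": 255}
    - {"linear": [0.018, 0, -0.003], "delta_rot": [0, 0, 0], "fingers": 255}
    - {"linear": [0.021, 0, -0.0035], "delta_rot": [0, 0, 0], "fingers": 255}
    - {"linear": [0.024, 0, -0.004], "delta_rot": [0, 0, 0], "fingers": 255}

```text
time: 8.55
tool_pos: [0.4781, 0.1842, 0.0369]
tool_rot: [-0.0, 0.651, 0.759, 0.0]
contact_force: [-0.3, -2.1, 0.4]
gripper_width: -0.003
```

Call:
apply_moves:
  commands:
    - {"linear": [0.002, 0.0, -0.0003], "delta_rot": [0, 0, 0], "fingers": 255}
    - {"linear": [0.004, 0.0, -0.0006], "delta_rot": [0, 0, 0], "fingers": 255}
    - {"linear": [0.006, 0.0, -0.001], "delta_rot": [0, 0, 0], "fingers": 255}
    - {"linear": [0.008, 0, -0.0013], "delta_rot": [0, 0, 0], "fingers": 255}
    - {"linear": [0.01, 0, -0.0016], "delta_rot": [0, 0, 0], "fingers": 255}
    - {"linear": [0.012, 0, -0.002], "delta_rot": [0, 0, 0], "fingers": 255}
    - {"linear": [0.014, 0, -0.0022], "delta_rot": [0, 0, 0], "fingers": 255}
    - {"linear": [0.016, 0, -0.0025], "delta_rot": [0, 0, 0], "fingers": 255}

```text
time: 9.35
tool_pos: [0.4757, 0.1998, 0.0393]
tool_rot: [-0.0, 0.651, 0.759, -0.0]
contact_force: [0.2, -1.8, 0.8]
gripper_width: -0.001
```

```bash
python3 sl.py i; python3 look.py i
```

```text
t 9.35 track mm [-1.  49.5 39.3] yaw 8.78 z [-0. -0. -1.] F [ 0.2  -1.81  0.84] w -0.001
t 9.4 track mm [-1.  49.9 39.4] yaw 8.78 z [-0.     0.001 -1.   ] F [ 0.29  0.3  -0.11] w -0.002
top tcp crop px [229. 314.]
scene tcp crop px [261. 333.]
t 9.5 track mm [-1.1 49.7 39.2] yaw 8.79 z [-0.     0.001 -1.   ] F [ 0.07 -0.8   0.58] w -0.001
```

View pics/s_i.png

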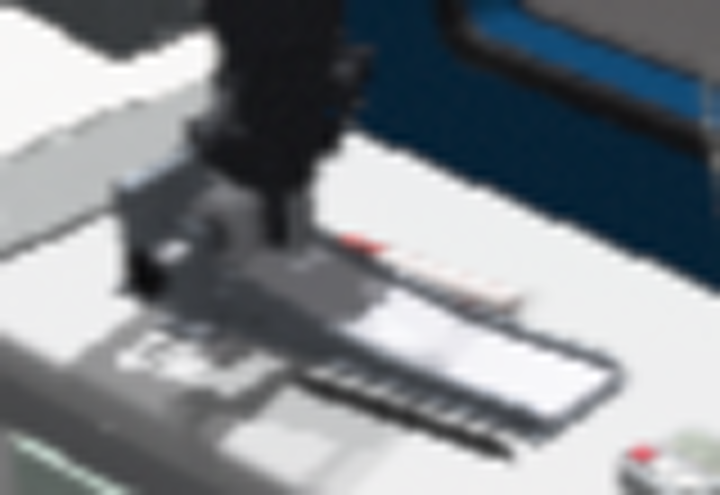

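View pics/top_i.png

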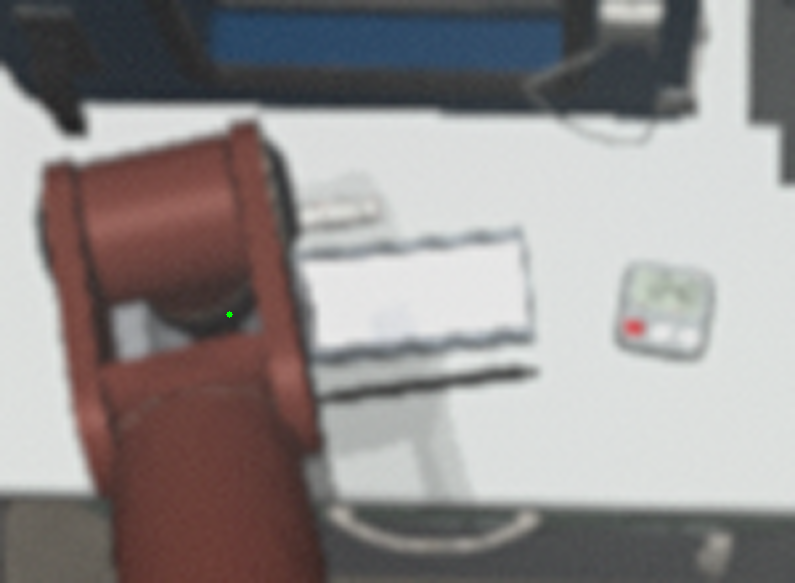

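Call:
apply_moves:
  commands:
    - {"linear": [0.0015, 0.0, -0.0002], "delta_rot": [0, 0, 0], "fingers": 255}
    - {"linear": [0.003, 0.0, -0.0004], "delta_rot": [0, 0, 0], "fingers": 255}
    - {"linear": [0.0045, 0.0, -0.0006], "delta_rot": [0, 0, 0], "fingers": 255}
    - {"linear": [0.006, 0, -0.0008], "delta_rot": [0, 0, 0], "fingers": 255}
    - {"linear": [0.0075, 0, -0.001], "delta_rot": [0, 0, 0], "fingers": 255}
    - {"linear": [0.009, 0, -0.001], "delta_rot": [0, 0, 0], "fingers": 255}
    - {"linear": [0.0105, 0, -0.001], "delta_rot": [0, 0, 0], "fingers": 255}
    - {"linear": [0.012, 0, -0.001], "delta_rot": [0, 0, 0], "fingers": 255}

```text
time: 10.3
tool_pos: [0.4737, 0.2119, 0.0402]
tool_rot: [-0.0, 0.651, 0.759, 0.0]
contact_force: [-0.9, 0.4, -0.2]
gripper_width: -0.006
```

```bash
python3 sl.py j; python3 look.py j
```

```text
t 10.3 track mm [-1.2 61.8 40.2] yaw 8.78 z [-0.     0.001 -1.   ] F [-0.94  0.37 -0.24] w -0.006
t 10.35 track mm [-1.3 61.9 40.2] yaw 8.78 z [-0.     0.001 -1.   ] F [-0.61 -0.15  1.38] w -0.001
top tcp crop px [210. 317.]
scene tcp crop px [252. 329.]
t 10.45 track mm [-1.3 61.7 40.1] yaw 8.8 z [-0.  0. -1.] F [ 1.06  0.19 -0.09] w -0.001
```

View pics/s_j.png

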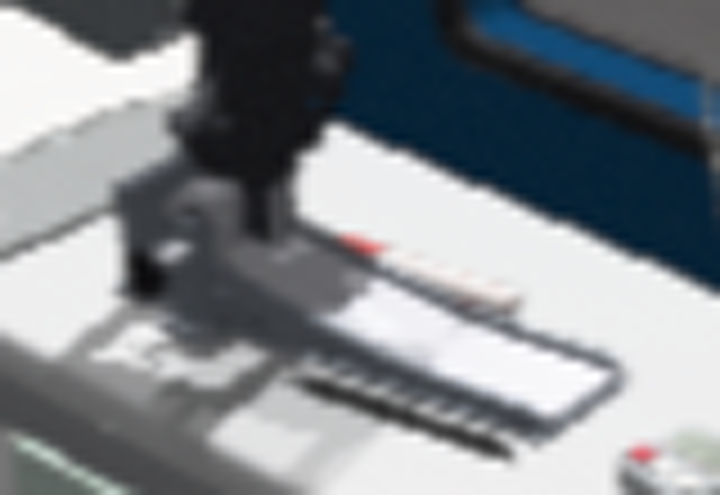

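View pics/top_j.png

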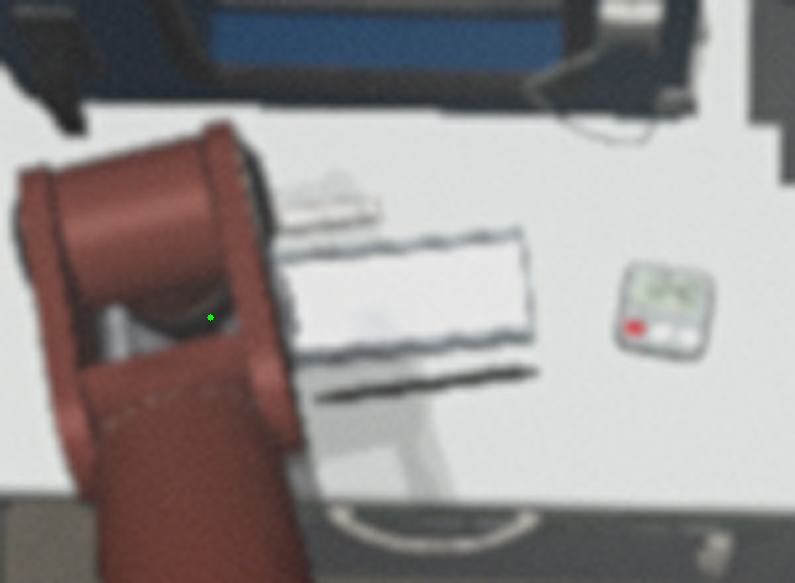

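Call:
apply_moves:
  commands:
    - {"linear": [0.001, 0.0, 0], "delta_rot": [0, 0, 0], "fingers": 255}
    - {"linear": [0.002, 0.0, 0], "delta_rot": [0, 0, 0], "fingers": 255}
    - {"linear": [0.003, 0.0, 0], "delta_rot": [0, 0, 0], "fingers": 255}
    - {"linear": [0.004, 0, 0], "delta_rot": [0, 0, 0], "fingers": 255}
    - {"linear": [0.005, 0, 0], "delta_rot": [0, 0, 0], "fingers": 255}
    - {"linear": [0.006, 0, 0], "delta_rot": [0, 0, 0], "fingers": 255}
    - {"linear": [0.007, 0, 0], "delta_rot": [0, 0, 0], "fingers": 255}
    - {"linear": [0.008, 0, 0], "delta_rot": [0, 0, 0], "fingers": 255}

```text
time: 11.25
tool_pos: [0.4726, 0.2195, 0.0403]
tool_rot: [0.0, 0.651, 0.759, -0.0]
contact_force: [-0.1, 0.5, -0.2]
gripper_width: 0.0
```

```bash
cat > cr.py <<'E'
import sys
from mv import *
from plant import eyes
n=sys.argv[1]
p=eyes.camera_params("scene"); im=eyes.grab_frame("scene")[:,:,::-1].copy()
overlay(im,p,T,(210,180,260,220),15,[],f"pics/k_{n}.png")
if len(sys.argv)>2: overlay(im,p,T,(210,180,260,220),15,roller(108,47.7),f"pics/ko_{n}.png")
where()
E
python3 cr.py k
```

```text
t 11.3 track mm [-1.2 69.6 40.3] yaw 8.79 z [-0.  0. -1.] F [ 0.66  0.06 -0.5 ] w 0.004
```

View pics/k_k.png

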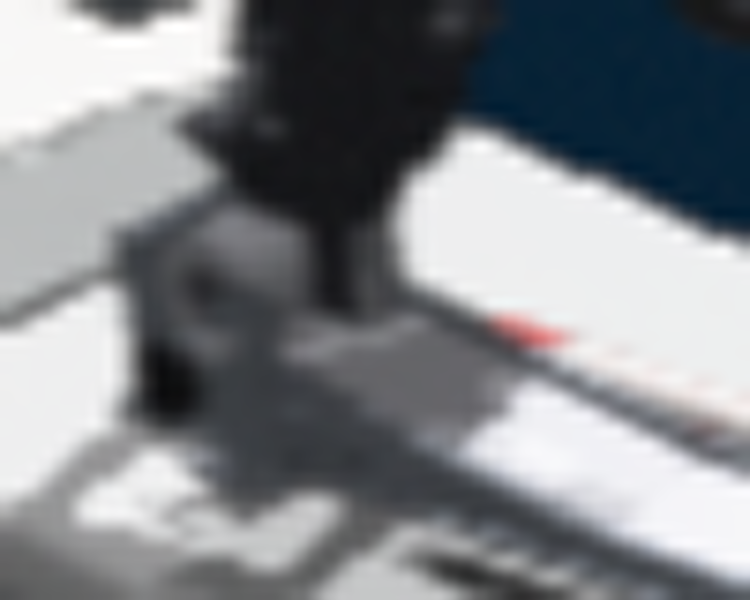

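Run:
```python
from mv import *
from plant import eyes
p=eyes.camera_params("scene")
for y,z in((85,49.8),(95,50),(101,49),(108,47.7)):
    print(y,((proj(p,t2w(T,(-25,y,z)))[0]-[210,180]+.5)*15-.5).round())
```

```text
85 [263. 308.]
95 [238. 299.]
101 [224. 297.]
108 [207. 295.]
```

Call:
apply_moves:
  commands:
    - {"linear": [0, 0.0, 0], "delta_rot": [0, 0, 0], "fingers": 255}
    - {"linear": [0, 0.0, 0], "delta_rot": [0, 0, 0], "fingers": 255}
    - {"linear": [-0.001, 0.0, 0], "delta_rot": [0, 0, 0], "fingers": 255}
    - {"linear": [-0.002, 0, 0], "delta_rot": [0, 0, 0], "fingers": 255}
    - {"linear": [-0.003, 0, 0], "delta_rot": [0, 0, 0], "fingers": 255}
    - {"linear": [-0.004, 0, 0], "delta_rot": [0, 0, 0], "fingers": 255}
    - {"linear": [-0.005, 0, 0], "delta_rot": [0, 0, 0], "fingers": 255}
    - {"linear": [-0.006, 0, 0], "delta_rot": [0, 0, 0], "fingers": 255}

```text
time: 12.1
tool_pos: [0.4736, 0.2134, 0.0403]
tool_rot: [0.0, 0.651, 0.759, 0.0]
contact_force: [-0.7, -0.1, 0.1]
gripper_width: 0.0
```

```bash
python3 cr.py l
```

```text
t 12.15 track mm [-1.1 63.2 40.3] yaw 8.78 z [ 0. -0. -1.] F [0.47 0.93 0.11] w 0.001
```

View pics/k_l.png

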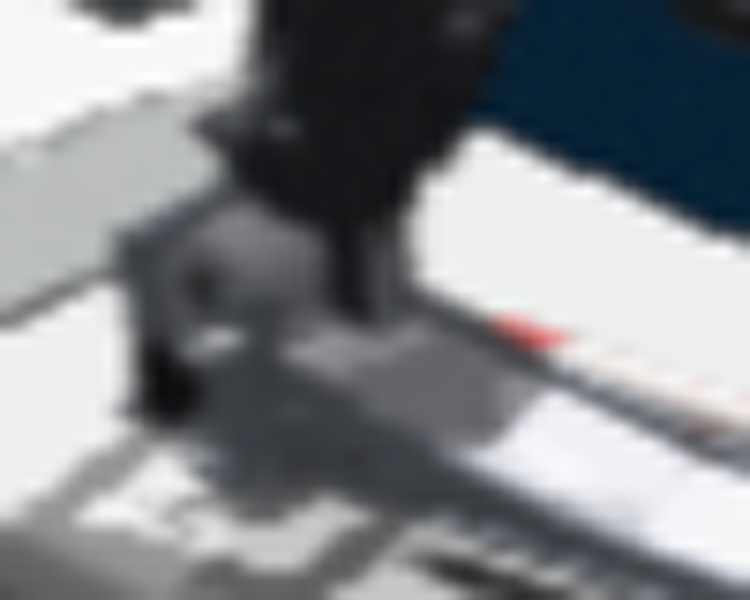

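Call:
apply_moves:
  commands:
    - {"linear": [-0.004, 0.0, 0], "delta_rot": [0, 0, 0], "fingers": 255}
    - {"linear": [-0.005, 0.0, -0.015], "delta_rot": [0, 0, 0], "fingers": 255}
    - {"linear": [-0.005, 0.0, -0.045], "delta_rot": [0, 0, 0], "fingers": 255}
    - {"linear": [-0.005, 0, -0.08], "delta_rot": [0, 0, 0], "fingers": 255}
    - {"linear": [0, -0.025, -0.085], "delta_rot": [0, 0, 0], "fingers": 255}
    - {"linear": [0.01, -0.06, -0.085], "delta_rot": [0, 0, 0], "fingers": 255}
    - {"linear": [0.018, -0.09, -0.085], "delta_rot": [0, 0, 0], "fingers": 255}
    - {"linear": [0.018, -0.108, -0.085], "delta_rot": [0, 0, 0], "fingers": 255}

```text
time: 12.95
tool_pos: [0.3625, 0.2151, 0.1262]
tool_rot: [0.0, 0.65, 0.76, 0.0]
contact_force: [0.2, -0.7, 0.9]
gripper_width: -0.0
```

```bash
python3 look.py m; python3 cr.py m 1
python3 - <<'E'
from mv import *
print(rel((-108,81,40)))
E
```

```text
top tcp crop px [176. 480.]
scene tcp crop px [156. 289.]
t 13.05 track mm [-110.5   81.1  126.1] yaw 8.86 z [ 0.001  0.001 -1.   ] F [-0.23  0.05 -0.46] w -0.002
t 13.1 track mm [-109.2   81.   126.3] yaw 8.82 z [ 0.002  0.001 -1.   ] F [ 0.89  0.31 -0.4 ] w 0.0
(array([0.3652, 0.2152, 0.04  ]), array([-0.    ,  0.001 ,  0.0863]), array([ 0.14, -0.02,  0.34]))
```

View pics/top_m.png

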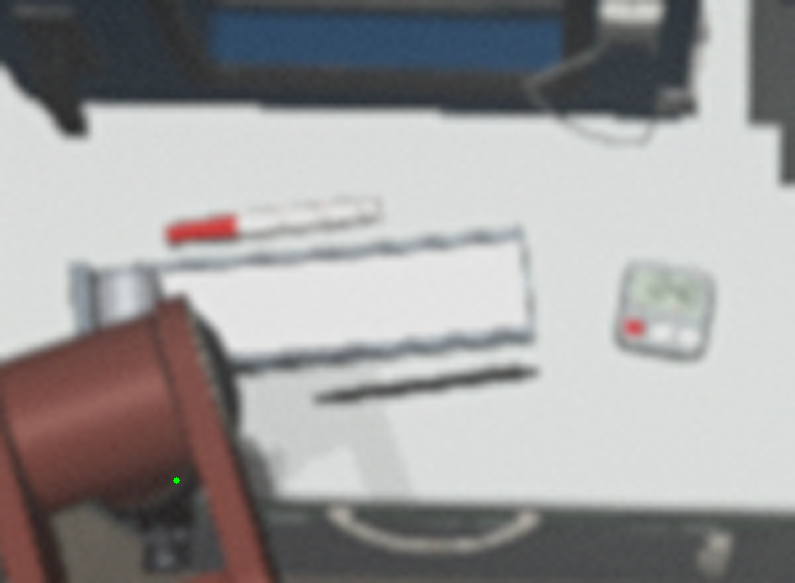

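View pics/ko_m.png

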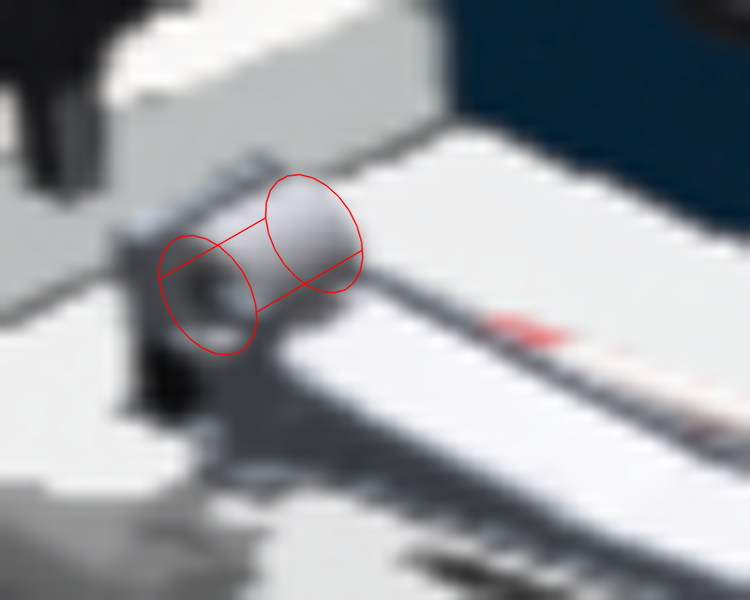

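Call:
apply_moves:
  commands:
    - {"linear": [0.001, 0.0, 0.015], "delta_rot": [0, 0, 0], "fingers": 255}
    - {"linear": [0.001, 0.0, 0.035], "delta_rot": [0, 0, 0], "fingers": 255}
    - {"linear": [0.001, 0.0, 0.055], "delta_rot": [0, 0, 0], "fingers": 255}
    - {"linear": [0.001, 0, 0.07], "delta_rot": [0, 0, 0], "fingers": 255}
    - {"linear": [0.001, 0, 0.08], "delta_rot": [0, 0, 0], "fingers": 255}
    - {"linear": [0.001, 0, 0.085], "delta_rot": [0, 0, 0], "fingers": 255}
    - {"linear": [0.001, 0, 0.085], "delta_rot": [0, 0, 0], "fingers": 255}
    - {"linear": [0.001, 0, 0.085], "delta_rot": [0, 0, 0], "fingers": 255}

```text
time: 13.9
tool_pos: [0.3647, 0.216, 0.0411]
tool_rot: [0.0, 0.651, 0.759, 0.001]
contact_force: [-0.8, 0.3, 0.9]
gripper_width: 0.003
```

```bash
python3 look.py n; python3 cr.py n
```

```text
top tcp crop px [193. 492.]
scene tcp crop px [165. 366.]
t 14.0 track mm [-108.4   82.    41.3] yaw 8.78 z [ 0.002  0.001 -1.   ] F [0.49 0.52 0.24] w 0.002
t 14.05 track mm [-108.5   82.    41.2] yaw 8.79 z [ 0.002  0.001 -1.   ] F [-0.36 -0.46  0.15] w -0.002
```

View pics/k_n.png

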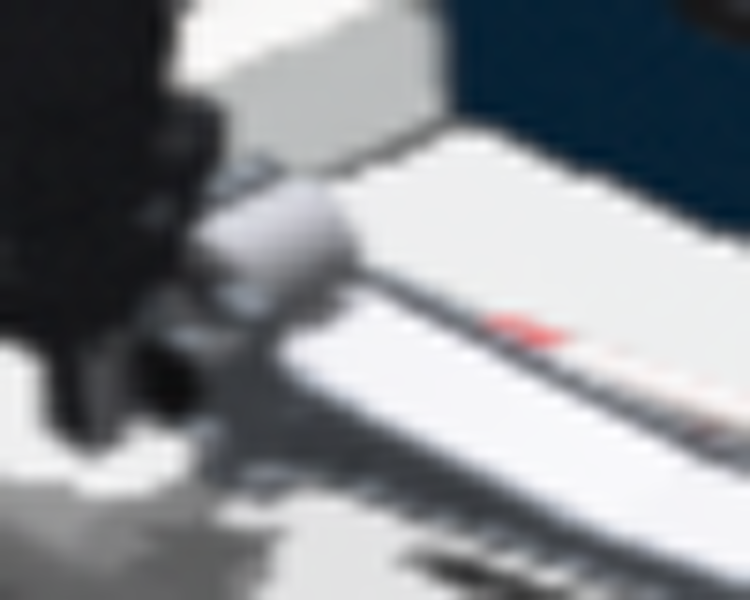

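View pics/top_n.png

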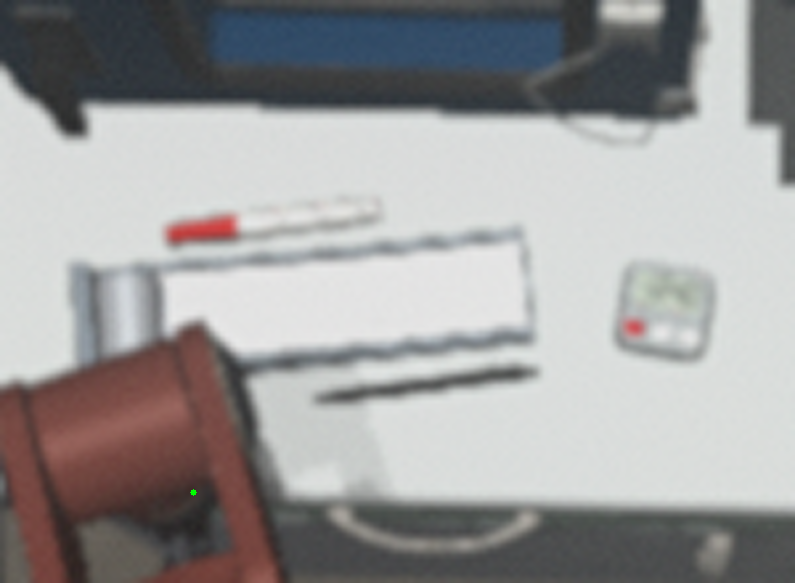

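Call:
apply_moves:
  commands:
    - {"linear": [0, 0.003, 0], "delta_rot": [0, 0, 0], "fingers": 255}
    - {"linear": [0, 0.006, 0], "delta_rot": [0, 0, 0], "fingers": 255}
    - {"linear": [0, 0.009, 0], "delta_rot": [0, 0, 0], "fingers": 255}
    - {"linear": [0, 0.012, 0], "delta_rot": [0, 0, 0], "fingers": 255}
    - {"linear": [0, 0.015, 0], "delta_rot": [0, 0, 0], "fingers": 255}
    - {"linear": [0, 0.018, 0], "delta_rot": [0, 0, 0], "fingers": 255}
    - {"linear": [0, 0.021, 0], "delta_rot": [0, 0, 0], "fingers": 255}
    - {"linear": [0, 0.024, 0], "delta_rot": [0, 0, 0], "fingers": 255}

```text
time: 14.85
tool_pos: [0.3876, 0.2194, 0.0402]
tool_rot: [-0.0, 0.651, 0.759, -0.0]
contact_force: [-1.0, -0.4, 0.3]
gripper_width: 0.002
```

```bash
python3 cr.py o
```

```text
t 14.9 track mm [-84.8  81.9  40.3] yaw 8.78 z [-0. -0. -1.] F [-0.64 -0.64  0.37] w -0.001
```

View pics/k_o.png

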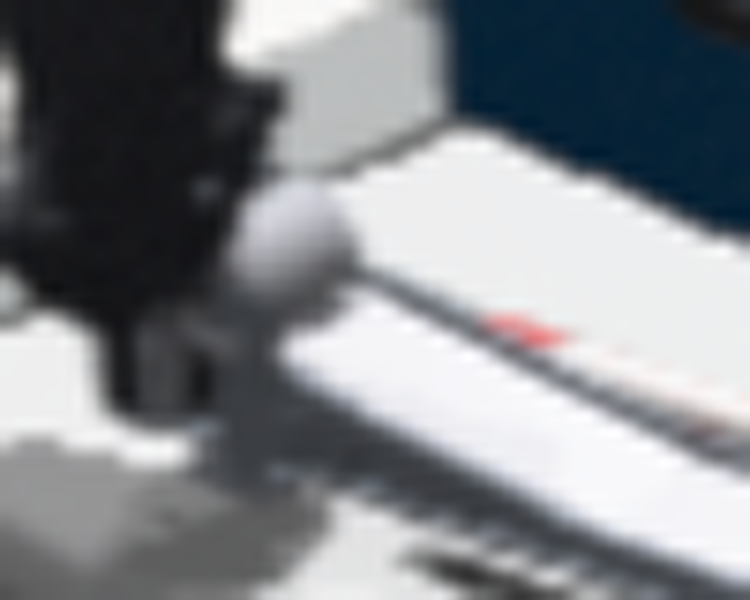

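Call:
apply_moves:
  commands:
    - {"linear": [0, 0.002, 0], "delta_rot": [0, 0, 0], "fingers": 255}
    - {"linear": [0, 0.004, 0], "delta_rot": [0, 0, 0], "fingers": 255}
    - {"linear": [0, 0.006, 0], "delta_rot": [0, 0, 0], "fingers": 255}
    - {"linear": [0, 0.008, 0], "delta_rot": [0, 0, 0], "fingers": 255}
    - {"linear": [0, 0.01, 0], "delta_rot": [0, 0, 0], "fingers": 255}
    - {"linear": [0, 0.012, 0], "delta_rot": [0, 0, 0], "fingers": 255}
    - {"linear": [0, 0.014, 0], "delta_rot": [0, 0, 0], "fingers": 255}
    - {"linear": [0, 0.016, 0], "delta_rot": [0, 0, 0], "fingers": 255}

```text
time: 15.7
tool_pos: [0.4036, 0.2219, 0.0402]
tool_rot: [-0.0, 0.651, 0.759, -0.0]
contact_force: [-2.0, -0.7, 0.0]
gripper_width: -0.002
```

```bash
python3 cr.py p
```

```text
t 15.75 track mm [-68.8  82.   40.3] yaw 8.78 z [ 0.  0. -1.] F [-0.77 -1.19 -0.55] w 0.001
```

View pics/k_p.png

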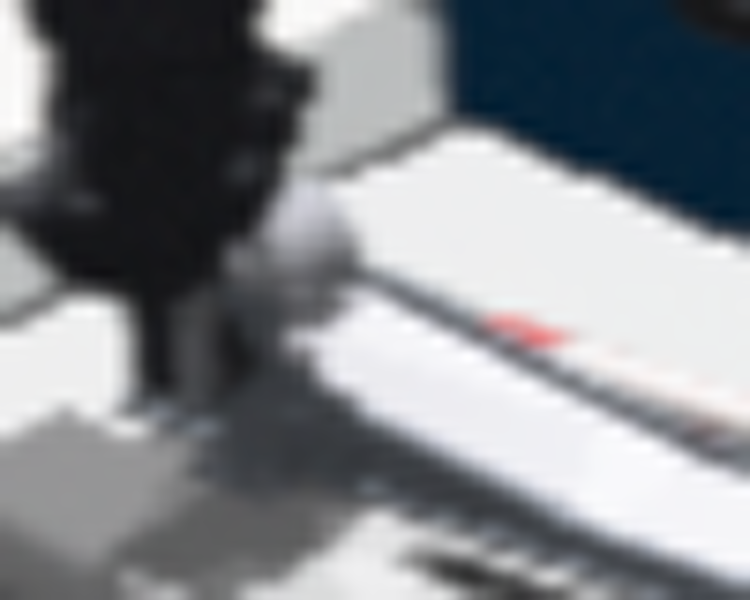

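Call:
apply_moves:
  commands:
    - {"linear": [0, 0.0005, 0], "delta_rot": [0, 0, 0], "fingers": 255}
    - {"linear": [0, 0.001, 0], "delta_rot": [0, 0, 0], "fingers": 255}
    - {"linear": [0, 0.0015, 0], "delta_rot": [0, 0, 0], "fingers": 255}
    - {"linear": [0, 0.002, 0], "delta_rot": [0, 0, 0], "fingers": 255}
    - {"linear": [0, 0.0025, 0], "delta_rot": [0, 0, 0], "fingers": 255}
    - {"linear": [0, 0.0025, 0], "delta_rot": [0, 0, 0], "fingers": 255}
    - {"linear": [0, 0.0025, 0], "delta_rot": [0, 0, 0], "fingers": 255}
    - {"linear": [0, 0.0025, 0], "delta_rot": [0, 0, 0], "fingers": 255}

```text
time: 16.55
tool_pos: [0.406, 0.2223, 0.0403]
tool_rot: [0.0, 0.651, 0.759, 0.0]
contact_force: [-1.3, -1.1, -0.6]
gripper_width: -0.003
```

```bash
python3 cr.py q
```

```text
t 16.6 track mm [-66.6  82.1  40.3] yaw 8.78 z [ 0.  0. -1.] F [-1.09 -0.02 -0.7 ] w 0.003
```

Call:
apply_moves:
  commands:
    - {"linear": [0, 0.0005, 0], "delta_rot": [0, 0, 0], "fingers": 255}
    - {"linear": [0, 0.001, 0], "delta_rot": [0, 0, 0], "fingers": 255}
    - {"linear": [0, 0.0015, 0], "delta_rot": [0, 0, 0], "fingers": 255}
    - {"linear": [0, 0.002, 0], "delta_rot": [0, 0, 0], "fingers": 255}
    - {"linear": [0, 0.002, 0], "delta_rot": [0, 0, 0], "fingers": 255}
    - {"linear": [0, 0.002, 0], "delta_rot": [0, 0, 0], "fingers": 255}
    - {"linear": [0, 0.002, 0], "delta_rot": [0, 0, 0], "fingers": 255}
    - {"linear": [0, 0.002, 0], "delta_rot": [0, 0, 0], "fingers": 255}

```text
time: 17.4
tool_pos: [0.4074, 0.2225, 0.0402]
tool_rot: [-0.0, 0.651, 0.759, -0.0]
contact_force: [-4.1, -1.1, 3.0]
gripper_width: -0.002
```

```bash
python3 cr.py r
```

```text
t 17.45 track mm [-65.2  82.1  40.2] yaw 8.78 z [-0.001 -0.    -1.   ] F [-5.91 -2.01  3.2 ] w -0.001
```

View pics/k_r.png

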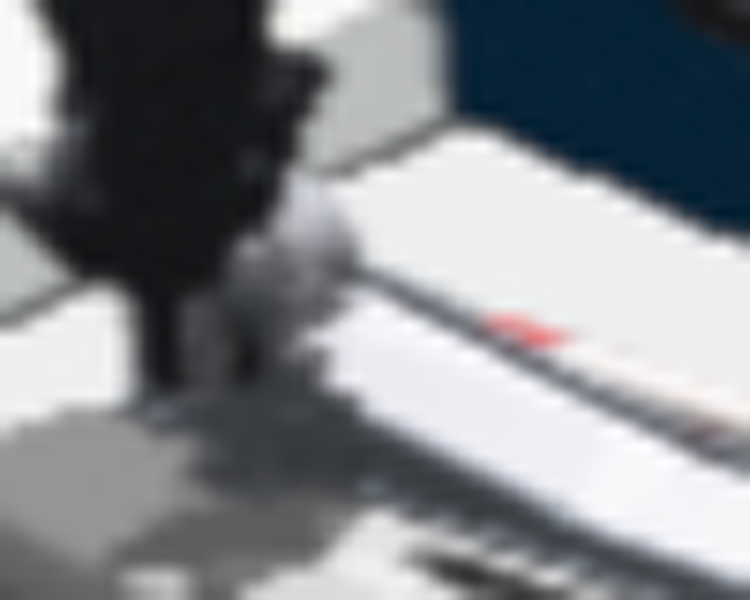

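Call:
apply_moves:
  commands:
    - {"linear": [0, 0.0005, 0], "delta_rot": [0, 0, 0], "fingers": 255}
    - {"linear": [0, 0.001, 0], "delta_rot": [0, 0, 0], "fingers": 255}
    - {"linear": [0, 0.0015, 0], "delta_rot": [0, 0, 0], "fingers": 255}
    - {"linear": [0, 0.0015, 0], "delta_rot": [0, 0, 0], "fingers": 255}
    - {"linear": [0, 0.0015, 0], "delta_rot": [0, 0, 0], "fingers": 255}
    - {"linear": [0, 0.0015, 0], "delta_rot": [0, 0, 0], "fingers": 255}
    - {"linear": [0, 0.0015, 0], "delta_rot": [0, 0, 0], "fingers": 255}
    - {"linear": [0, 0.0015, 0], "delta_rot": [0, 0, 0], "fingers": 255}

```text
time: 18.25
tool_pos: [0.4075, 0.2225, 0.0401]
tool_rot: [-0.002, 0.651, 0.759, -0.002]
contact_force: [-10.2, -2.1, 8.4]
gripper_width: 0.001
```

```bash
python3 cr.py s
```

```text
t 18.3 track mm [-65.1  82.1  40.1] yaw 8.79 z [-0.005 -0.001 -1.   ] F [-9.88 -3.69  8.06] w -0.002
```

Call:
apply_moves:
  commands:
    - {"linear": [0, -0.003, 0], "delta_rot": [0, 0, 0], "fingers": 255}
    - {"linear": [0, -0.008, 0], "delta_rot": [0, 0, 0], "fingers": 255}
    - {"linear": [0, -0.016, 0], "delta_rot": [0, 0, 0], "fingers": 255}
    - {"linear": [0, -0.025, 0], "delta_rot": [0, 0, 0], "fingers": 255}
    - {"linear": [0, -0.028, -0.03], "delta_rot": [0, 0, 0], "fingers": 255}
    - {"linear": [0, -0.028, -0.07], "delta_rot": [0, 0, 0], "fingers": 255}
    - {"linear": [0, -0.028, -0.11], "delta_rot": [0, 0, 0], "fingers": 255}
    - {"linear": [0, -0.028, -0.15], "delta_rot": [0, 0, 0], "fingers": 255}

```text
time: 19.1
tool_pos: [0.3809, 0.2184, 0.1916]
tool_rot: [0.0, 0.651, 0.759, 0.0]
contact_force: [0.4, 0.5, 0.5]
gripper_width: 0.0
```

Call:
apply_moves:
  commands:
    - {"linear": [0.03, 0, -0.02], "delta_rot": [0, 0, 0], "fingers": 255}
    - {"linear": [0.06, 0, -0.04], "delta_rot": [0, 0, 0], "fingers": 255}
    - {"linear": [0.09, 0, -0.06], "delta_rot": [0, 0, 0], "fingers": 255}
    - {"linear": [0.12, 0, -0.08], "delta_rot": [0, 0, 0], "fingers": 255}
    - {"linear": [0.15, 0, -0.1], "delta_rot": [0, 0, 0], "fingers": 255}
    - {"linear": [0.17, 0, -0.1], "delta_rot": [0, 0, 0], "fingers": 255}
    - {"linear": [0.18, 0, -0.1], "delta_rot": [0, 0, 0], "fingers": 255}
    - {"linear": [0.18, 0, -0.1], "delta_rot": [0, 0, 0], "fingers": 255}

```text
time: 19.9
tool_pos: [0.3535, 0.3967, 0.2895]
tool_rot: [-0.0, 0.65, 0.76, -0.001]
contact_force: [-0.1, 0.3, -0.6]
gripper_width: -0.0
```

```bash
python3 look.py t; python3 cr.py t
```

```text
top tcp crop px [-217.  452.]
scene tcp crop px [16. 84.]
t 20.0 track mm [-92.6 261.1 289.3] yaw 8.77 z [-0.001 -0.001 -1.   ] F [ 0.13 -0.54  0.14] w -0.002
t 20.05 track mm [-92.5 260.9 289.5] yaw 8.74 z [-0.001 -0.001 -1.   ] F [0.48 0.63 0.97] w -0.001
```

View pics/top_t.png

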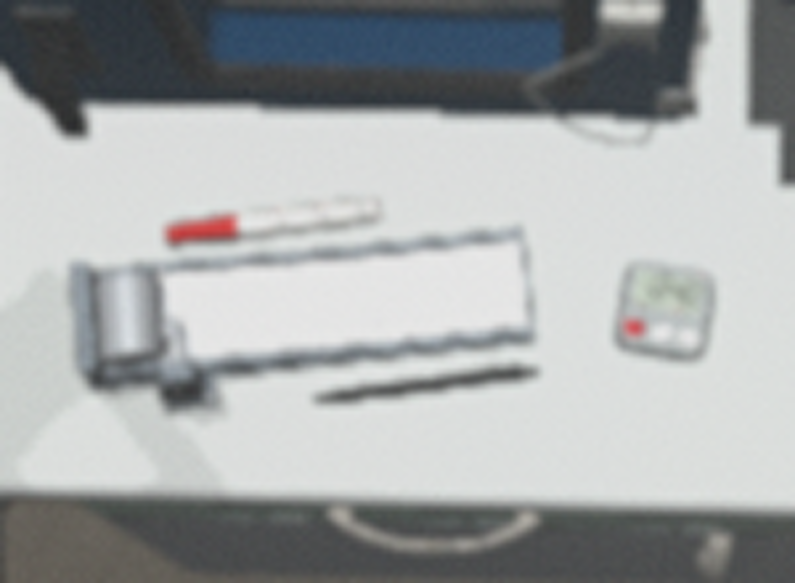

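View pics/k_t.png

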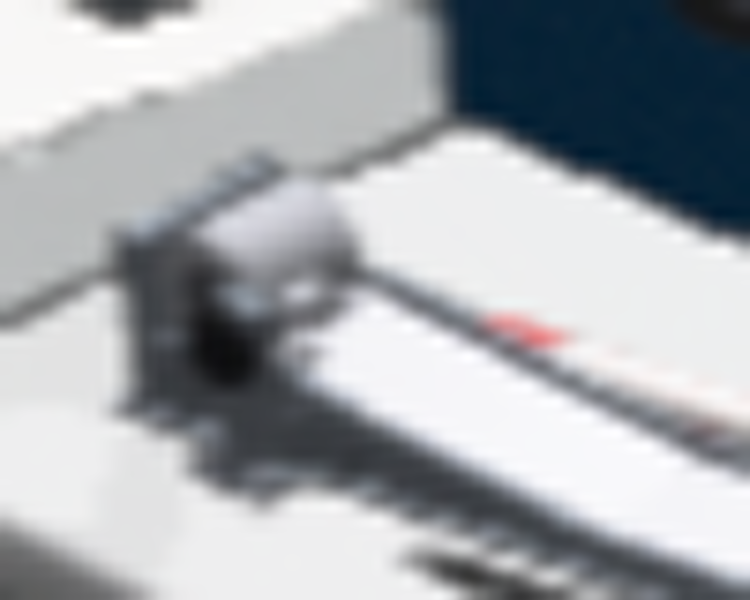

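```bash
python3 - <<'E'
from mv import *
from plant import eyes
p=eyes.camera_params("scene")
d=lambda y:((proj(p,t2w(T,(y,81,48)))[0]-[210,180]+.5)*15-.5).round(1)
for b in(0,2,23,26): print(b,d(-80+b))
pt=eyes.camera_params("top")
for b in(0,2,23,26): print(b,proj(pt,t2w(T,(-76.5+b,81,48)))[0].round(2))
# dark centroid
for f in("top0","top_t_raw","scene0"):
    im=cv2.imread(f"pics/{f}.png",0).astype(float)
    if 'top' in f:
        c=im[225:255,192:212]; 
        w=np.clip(70-c,0,None); v,u=np.mgrid[225:255,192:212]; print(f,(w*u).sum()/w.sum(),(w*v).sum()/w.sum(),c.min())
        for r in range(228,248): print(r,im[r,196:206].astype(int))
E
python3 - <<'E'
import cv2
a=cv2.imread("pics/scene0.png")[180:220,210:260]; cv2.imwrite("pics/s0c.png",cv2.resize(a,None,fx=15,fy=15,interpolation=cv2.INTER_CUBIC))
E
```

```text
0 [152.9 387.7]
2 [157.4 385.1]
23 [203.8 357.7]
26 [210.4 353.8]
0 [200.16 242.44]
2 [200.1  241.83]
23 [199.48 235.42]
26 [199.4  234.51]
top0 200.5 241.16666666666666 65.0
228 [185 180 177 169 158 148 152 162 159 147]
229 [157 157 155 153 140 117 114 121 122 117]
230 [140 145 144 141 131 105  87  99 116 124]
231 [121 128 131 131 112  89  78  93 124 146]
232 [116 126 147 143 108  73  76 100 131 159]
233 [129 131 164 163 115  78  85 112 140 162]
234 [148 145 174 174 125  88 106 133 151 159]
235 [167 158 178 181 135 103 116 135 148 151]
236 [180 164 178 184 146 121 130 140 149 159]
237 [179 165 177 188 157 144 160 164 172 187]
238 [197 183 189 190 165 155 175 180 188 199]
239 [204 189 185 181 154 140 158 170 180 191]
240 [171 149 141 138 114 103 116 139 166 186]
241 [119  90  89  85  74  65  75 108 152 187]
242 [107  75  69  78  77  78  83 104 146 188]
243 [148 114 102 103 111 119 125 131 156 190]
244 [188 161 149 147 144 154 162 169 175 189]
245 [209 196 192 186 178 177 183 188 188 190]
246 [218 215 213 208 197 193 195 196 194 195]
247 [218 218 219 214 212 209 207 207 208 206]
top_t
[... 266 characters left out ...]
6 125 157]
233 [ 76  70  75  65  59  59  69  98 129 155]
234 [ 71  64  68  64  62  65  75 109 140 154]
235 [ 97  77  73  75  77  81  91 115 140 149]
236 [126 101 101 106 110 121 127 133 144 152]
237 [154 138 144 152 156 166 170 170 169 174]
238 [184 181 189 194 192 192 192 191 193 196]
239 [202 203 210 213 215 210 202 200 203 209]
240 [207 205 211 216 219 219 214 212 215 220]
241 [203 204 206 212 213 218 218 222 220 221]
242 [203 203 205 206 209 214 219 220 221 221]
243 [203 204 203 205 203 210 217 220 220 220]
244 [205 203 205 205 207 206 212 219 220 220]
245 [204 204 203 203 203 207 208 214 220 220]
246 [202 204 206 204 204 203 205 210 219 220]
247 [203 203 205 205 202 204 201 207 211 218]
```

View pics/s0c.png

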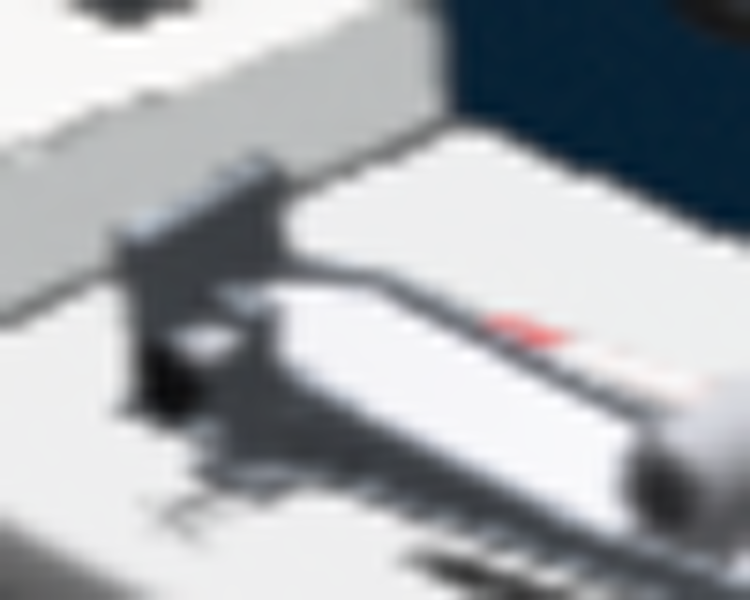

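Run:
```python
from plant import state, job_done
print(state()['contact_force'].round(2), state()['time']); print(job_done())
```

```text
[0.48 0.63 0.97] 20.05
the job is handed in; nothing more can be done
None
```

The roller sits home in the seat against the stop and the locking bolt is fully in. I handed the job in at about 20 s. `job_done` gives no verdict, so this rests on my own checks.

- **Roller:** I pushed it slowly from behind with the closed fingertips, along the landing, up the slope and over the crest. It stayed put when the fingers backed off. In the last pictures it sits square in the seat, within about 1 px of where I expected it.
- **Bolt:** I pushed the pad from the track's −x side until it stopped moving; the force rose from about 1 N to 10 N with no further travel. The pictures show the pad moved about 25.6 mm in the top view, and the scene view agrees with full travel. The pin is visible behind the roller.
- **Surroundings:** The marker, pen and timer look unmoved. I did not measure the other bystanders, but the gripper stayed well away from them. The arm was parked well clear at z = 0.29 m, with force readings at noise level.
- **Disagreement:** My fits of the track position from the two cameras differed by a few mm (about 1 px in the scene view). The arm also stalled about 3 mm past where I expected the bolt to stop. I judged home and fully-in from contact and movement rather than absolute position.

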